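# Put the matches away in the child-proof keeper

## Task

Put the matchbox away in the child-proof match keeper on the hob board: with one fingertip in the narrow slot, press the flush thumb switch down and slide it away from the pocket until it is fully open, and let it pop up so the gate stays open. Lay the matchbox flat in the pocket and let go of it, then press the switch again and bring it back until the gate is fully shut over the matchbox and the switch has popped up and locked. Be gentle with the keeper (less than 30 N) and leave the other things where they stand.

Things in the scene. Friction and masses are not known exactly. Their poses are not given: they have to be found in the camera images.
- keeper: White plastic match keeper 157x54x42 mm, fixed to the board over the hob. Origin: underside, on the long centre line; x runs along it from switch end (-85 mm) to pocket end (+72 mm), z up. x = -85..+5 mm is a housing, flat face at z = 42 mm; in the face a slot x = -73..-3, y = -14..14 mm holds the black thumb switch. x = 5..72 mm is the open pocket. It breaks if pressed with over 30 N.
- switch (a point): Fixed point of the keeper at face height (x -31, y 0, z 42 mm), over where a fingertip goes on the switch while the gate is shut (gate open: 18 mm further to -x). The switch's flat ribbed pad (25 mm wide) spans keeper x = -44..-12 mm when shut; a cross ridge 5 mm high at x = -50..-44 mm is what a fingertip on the pad pushes to -x. Switch and gate slide as one.
- slot_floor (a point): Fixed point on the centre line at the switch (keeper x -31, y 0, z 26 mm), below anything a fingertip reaches in the slot. How high the switch rests in the slot differs between keepers and is not reported: its pad lies 2 to 6 mm below the face (ridge top 3 mm above to 1 mm below the face), so it must be found by touch.
- pocket (a point): Fixed point: centre of the pocket floor (keeper x 35, y 0, z 5 mm), where the centre of the matchbox underside belongs. Pocket inside x = 5..65, y = -22..22 mm, walls up to z = 30 mm; its long sides are open between x = 16 and 54 mm, so fingers holding the matchbox across its 38 mm width can go down to 2 mm over the floor and open outwards.
- gate_tip (a point): Tip of the steel gate tongue, moves with the gate: at keeper x = 22 mm when shut (17 mm over the pocket), inside the housing wall when open. Tongue 26 mm wide; its underside is at keeper z = 24.5 mm, top 28.5 mm. The matchbox, 17 mm high, lies under it.
- gate (a joint): Slide of gate and switch towards the keeper's -x, m: 0 shut, stop at 0.021. A spring pulls it shut (1.6 N shut, 3.3 N open).
- catch (a joint): Switch pressed down, m: 0 up, stop 0.006. Moves from 2.4 N, then 0.8 N per mm. A pawl blocks the gate at shut (gate under 1.5 mm) or at open (over 17.5 mm); pressed 3.5 mm (5.2 N) or more the gate is free. Let go at shut or open it pops up and stays; between, the spring shuts the gate. A finger pressing at open can hold the gate by friction: ease it back while pressing, then lift.
- matchbox: Matchbox (orange with pale label), 38x55x17 mm, lying flat on the board; origin at the centre of its underside, y along its 55 mm length, z up. It belongs in the pocket with its length along the keeper's x, either way round.
- tea_light: Bystander: tea light in its round tin cup, 38 mm across, 15 mm high; origin at the centre of its underside, on the board.
- masking_tape: Bystander: roll of black tape lying flat, 55 mm across, 19 mm high; origin at the centre of its underside, on the board.
- sardine_tin: Bystander: oblong fish tin lying flat, 63x105x26 mm; origin at the centre of its underside, on the board.
- teaspoon: Bystander: teaspoon lying flat, 132x26x11 mm; origin at the centre of its underside, on the board.
- shot_glass: Bystander: shot glass, 49 mm across, 62 mm high; origin at the centre of its underside, on the board.
- salt_shaker: Bystander: glass salt shaker with grey cap, 44 mm across, 90 mm high; origin at the centre of its underside, on the board.

How it is judged:
By the outcome, as a careful person would: the job done as asked, in the order asked, and still so for the second after the job is handed in, with the robot touching nothing.
It also fails if it takes over 64 s, if anything falls off the work surface, if the arm or the gripper's body presses on something with over 40 N, if the wrist force passes 120 N, or if a joint passes its speed limit or range.

## Robot

A 7-joint arm with a two-finger parallel gripper is mounted at the origin on a cart in front of the work surface, level with it; the furniture and walls round the work are solid. World frame = base frame: x ahead of the robot, y to its left, z up, the work surface at z = 0. Lengths are in m, angles in rad, forces in N, time in s.
With the tool pointing down it reaches from about 0.35 to 0.9 m from the base axis. Payload 19.9 kg.
Tool frame: the origin (TCP) lies between the finger pads; the fingertips stand 19 mm ahead of it and the grasp point (between the pads) is the TCP; z points along the fingers, y is the line along which they close (so a half turn about z gives the same grasp; the last joint's range is limited). The gripper opens to 94 mm and grips with 3 to 60 N. Pads are 16 mm wide; open, the fingers measure 119 mm over their backs; the gripper's body (75 mm by 177 mm) begins 78 mm behind the grasp point.
Start: joints at [1.071, 0.417, -0.01, 1.614, 0.005, 1.111, -0.053], TCP at [0.277, -0.56, 0.224] pointing down, gripper open.
Joint ranges: [-2.81, 2.81], [-0.39, 2.02], [-1.27, 1.25], [0.06, 2.57], [-1.19, 4.33], [0.19, 2], [-2.82, 2.82]. Speed limits (rad/s): [1.89, 1.89, 2.39, 2.39, 3.01, 3.01, 3.01].

## Interface

Orientations are given as a 3x3 rotation matrix whose columns are the frame's x, y, z axes.
In Python, from rig import robot gives the robot as it stands. Calls block until the motion is done:
- robot.move_ptp(position, orientation): joint-space move of the TCP to a pose.
- robot.move_linear(position, velocity=0.15, frame=None, threshold=None): straight line of the TCP; frame=None keeps the orientation; velocity is the mean speed in m/s. With threshold (N) it stops when the force on the tool has changed by that much, and returns True; else False.
- robot.goto_joints(angles): joint-space move.
- robot.gripper_to(opening): finger opening in m; the grip force is fixed at half the most; returns when the fingers have stopped.
- robot.pause(seconds).
- robot.ik(position, orientation): joint angles nearest the present ones, or None.
- robot.get_state(): the state.
- robot.grab_frame(name): name is "side" or "top"; returns the picture (420x560x3 uint8, red, green, blue); there is no depth.
- robot.camera_info(name): a dict with "fx", "fy", "cx", "cy" (pixels), "rvec" (rotation vector, rad) and "tvec" (3), from world to camera coordinates, as OpenCV has them. Camera axes: x right, y down, z forward; pixel columns grow to the right and rows downward; lengths in m; the calibration is good to about 2 mm. A picture is of the moment at which its call begins. camera_info takes no time and is no camera call.
A pose or a line that the arm cannot do raises robot.PlanningError and nothing moves.
- robot.sign_off(): hands the job in; it is judged then, once.
The state is a dict: "time": time; "qpos": joint angles; "joint_vel": joint speeds; "effort": joint torques, N m; "ee_pos": TCP position; "tool_rot": TCP orientation; "force": force on the tool from outside, world axes, zero at the start; "moment": the same for the moment, N m; "opening": finger opening in m; "grasp_force": force on a finger pad.
Only numpy, scipy, OpenCV 4.12 (cv2) and the standard library are available. Lean on these libraries where they do the work, as an engineer would, in place of code of your own. Each camera call takes 0.05 s, during which the arm holds its last target. There are 200 camera calls.

## Working session

There is one attempt and no reset: what is moved stays moved. The work goes in short steps, each a Python script; the robot and the scene stay as the last script left them, time stands still between calls to the robot, and variables do not carry over. Pictures are saved under pics/ and viewed, at most 10 in all, crops included, and the job is handed in when it is done.

```bash
mkdir -p pics; ls
python3 - <<'E'
from rig import robot
import cv2,numpy as np
for n in("top","side"):
    f=robot.grab_frame(n); cv2.imwrite(f"pics/{n}0.png",cv2.cvtColor(f,cv2.COLOR_RGB2BGR))
    print(n,robot.camera_info(n))
s=robot.get_state();print(s["time"],s["tool_rot"],s["force"],s["opening"])
E
```

```text
pics
top {'fx': 472.06249174302326, 'fy': 472.06249174302326, 'cx': 281.65805708594024, 'cy': 212.8913185285446, 'rvec': array([ 2.10691626, -2.12488531,  0.20865958]), 'tvec': array([-0.03349007,  0.60548539,  0.86022681])}
side {'fx': 467.4880974799683, 'fy': 467.4880974799683, 'cx': 280.49266743748655, 'cy': 206.87560120632867, 'rvec': array([ 0.59745366, -2.64787945,  1.21328691]), 'tvec': array([0.54024589, 0.24513087, 0.87114977])}
0.1 [[ 8.96611915e-01  4.42816806e-01 -5.91876305e-04]
 [ 4.42817191e-01 -8.96611391e-01  9.73920373e-04]
 [-9.94147286e-05 -1.13532161e-03 -9.99999351e-01]] [ 0.47675479  0.54256373 -0.0288036 ] 0.09408611977395323
```

View pics/top0.png

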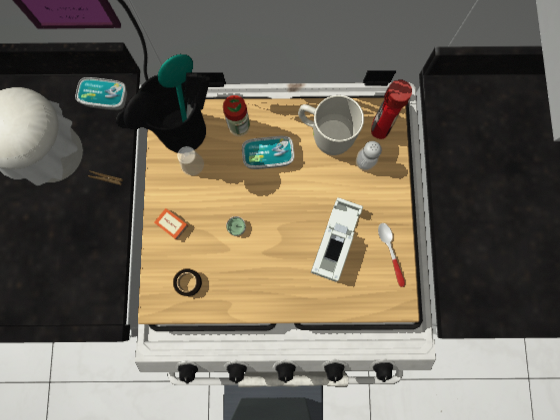

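View pics/side0.png

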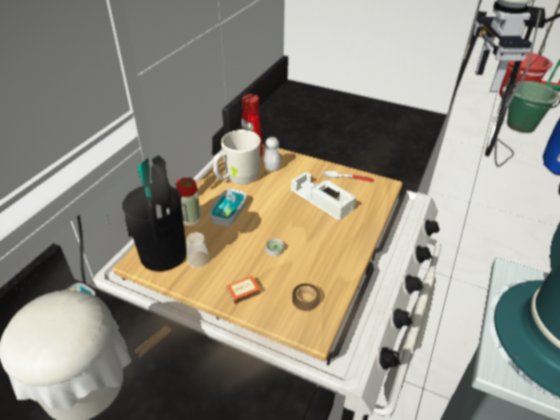

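The top view shows the keeper at about (337,240), with its pocket end at (348,207) and its switch end at (327,275). The matchbox is at (171,224). The side view has the keeper at (325,195) and the matchbox at (243,289). I'll enlarge crops of both.

Run:
```python
import cv2,numpy as np
t=cv2.imread("pics/top0.png");s=cv2.imread("pics/side0.png")
def crop(im,x0,y0,w,h,k):
    c=cv2.resize(im[y0:y0+h,x0:x0+w],None,fx=k,fy=k,interpolation=cv2.INTER_CUBIC)
    for i in range(0,w,10):
        cv2.line(c,(i*k,0),(i*k,8),(0,0,255),1);cv2.putText(c,str(x0+i),(i*k+2,18),0,.35,(0,0,255))
    for i in range(0,h,10):
        cv2.line(c,(0,i*k),(8,i*k),(0,0,255),1);cv2.putText(c,str(y0+i),(10,i*k+4),0,.35,(0,0,255))
    return c
a=crop(t,305,195,65,95,6)
b=crop(t,150,205,45,40,7)
o=np.zeros((600,800,3),np.uint8);o[:570,:390]=a;o[:280,400:715]=b
c=crop(s,222,272,45,35,7);o[300:545,400:715]=c
cv2.imwrite("pics/c1.png",o)
cv2.imwrite("pics/c2.png",crop(s,285,165,76,56,10))
```

```text
(no output)
```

View pics/c1.png

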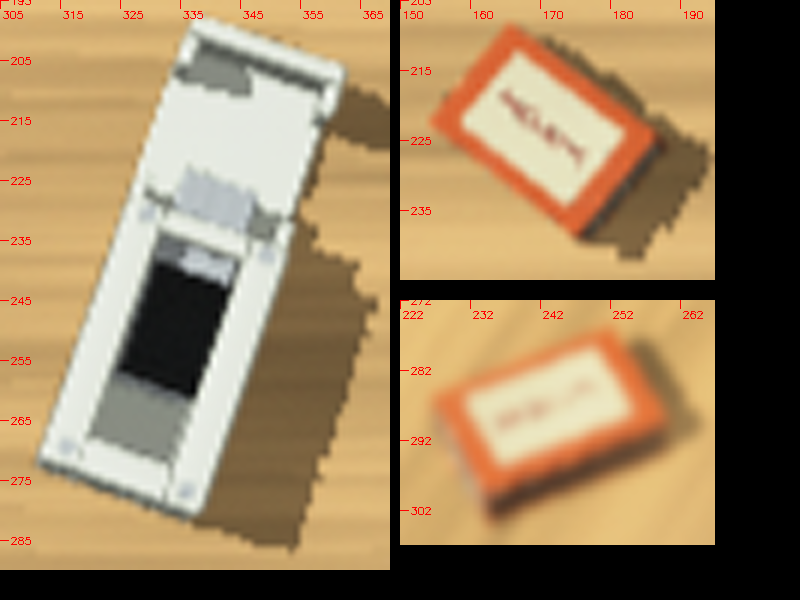

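View pics/c2.png

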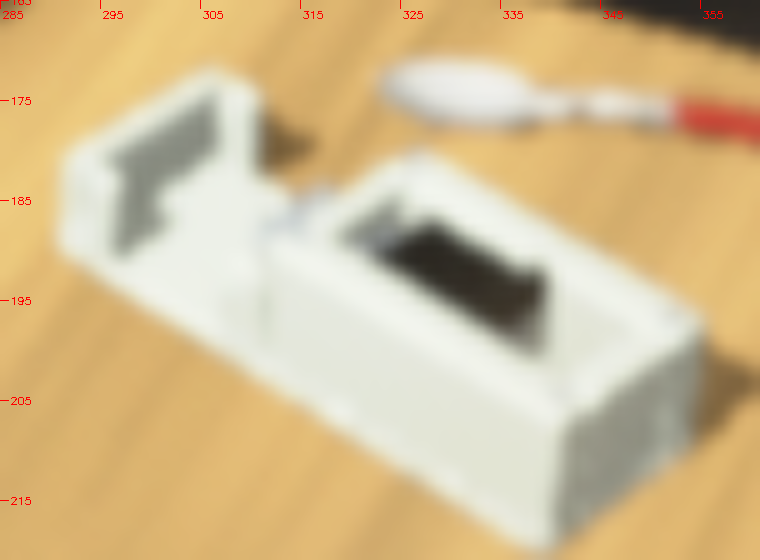

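The crops give the face, slot and pocket-end corners of the keeper and the top corners of the matchbox in both views. Next I fit both poses.

```bash
cat > h.py <<'E'
import numpy as np,cv2
from scipy.optimize import least_squares
from rig import robot
def proj(n,P):
    c=robot.camera_info(n);K=np.array([[c["fx"],0,c["cx"]],[0,c["fy"],c["cy"]],[0,0,1]])
    return cv2.projectPoints(np.array(P,float),c["rvec"],c["tvec"],K,None)[0][:,0]
def world(p,P):
    c,s=np.cos(p[2]),np.sin(p[2]);P=np.array(P,float)/1000
    return np.c_[p[0]+c*P[:,0]-s*P[:,1],p[1]+s*P[:,0]+c*P[:,1],P[:,2]]
def fit(obs,p0):
    f=lambda p:np.concatenate([(proj(n,world(p,o[0]))-o[1]).ravel() for n,o in obs.items()])
    return least_squares(f,p0,loss="soft_l1")
E
python3 - <<'E'
from h import *
KT=([[-85,27,42],[-85,-27,42],[-73,14,42],[-73,-14,42],[-3,14,42],[-3,-14,42],[72,27,30],[72,-27,30]],
 np.array([[38,460],[198,515],[85,440],[170,470],[160,230],[245,260],[195,18],[345,68]])/6+[305,195])
KS=([[-85,-27,42],[-85,27,42],[-85,27,0],[5,-27,42],[5,27,42],[72,-27,30],[72,27,30]],
 np.array([[704,318],[560,415],[550,552],[420,150],[265,240],[215,68],[62,155]])/10+[285,165])
B=np.array([[-19,-27.5,17],[19,-27.5,17],[19,27.5,17],[-19,27.5,17]])
# order top L,B,R,T ; long edges L-B,T-R
T=np.array([[432,122],[578,237],[660,140],[512,25]]);T=(T-[400,0])/7+[150,205]
S=np.array([[492,492],[668,422],[605,332],[435,400]]);S=(S-[400,300])/7+[222,272]
BB=B[[0,3,2,1]] # L->B along +y... check
BB=np.array([[19,-27.5,17],[19,27.5,17],[-19,27.5,17],[-19,-27.5,17]])
for nm,t,s in(("keeper",KT,KS),("box",(BB,T),(BB,S))):
    for obs in({"top":t},{"side":s},{"top":t,"side":s}):
        r=min((fit(obs,[.6,-.0,a]) for a in np.arange(-3,3,1.)),key=lambda r:r.cost)
        print(nm,list(obs),r.x.round(4),r.cost.round(2),r.fun.round(1) if len(obs)>1 else "")
E
```

```text
keeper ['top'] [ 0.5633 -0.151  -0.3609] 2.42 
keeper ['side'] [ 0.5695 -0.1742 -0.3459] 0.98 
keeper ['top', 'side'] [ 0.5629 -0.1525 -0.3581] 41.57 [ 1.1 -0.4  0.8  0.1  1.6 -0.6  1.1 -0.6  0.8  0.9  0.1  0.8  0.2  0.6
  0.5  1.2 -0.3  5.9 -0.9  6.8 -1.6  6.5 -0.9  5.4 -0.4  6.  -0.6  5.4
 -0.3  5.8]
box ['top'] [ 0.5935  0.1873 -3.8044] 0.46 Traceback (most recent call last):
  File "<stdin>", line 14, in <module>
  File "<stdin>", line 14, in <genexpr>
  File "h.py", line 12, in fit
    return least_squares(f,p0,loss="soft_l1")
    return func(*args, **kwargs)
    result = trf(vector_fun.fun, vector_fun.jac, x0, f0, J0, lb, ub, ftol, xtol,
                 gtol, max_nfev, x_scale, loss_function, tr_solver,
                 tr_options.copy(), verbose, callback=callback_wrapped)
    return trf_no_bounds(
        fun, jac, x0, f0, J0, ftol, xtol, gtol, max_nfev, x_scale,
        loss_function, tr_solver, tr_options, verbose, callback=callback)
    J = jac(x)
    self._update_jac()
    ~~~~~~~~~~~~~~~~^^
    self.J = self.jac_wrapped(xp_copy(self.x), f0=self.f)
             ~~~~~~~~~
[... 564 characters left out ...]
als]
                                    ^^^^^^^
    f = np.atleast_1d(self.fun(x, *self.args, **self.kwargs))
                      ~~~~~~~~^^^^^^^^^^^^^^^^^^^^^^^^^^^^^^
    return np.atleast_1d(self.fun(x))
                         ~~~~~~~~^^^
    return self.f(x, *self.args, **self.kwargs)
           ~~~~~~^^^^^^^^^^^^^^^^^^^^^^^^^^^^^^
  File "h.py", line 11, in <lambda>
    f=lambda p:np.concatenate([(proj(n,world(p,o[0]))-o[1]).ravel() for n,o in obs.items()])
                                ~~~~^^^^^^^^^^^^^^^^^
  File "h.py", line 5, in proj
    c=robot.camera_info(n);K=np.array([[c["fx"],0,c["cx"]],[0,c["fy"],c["cy"]],[0,0,1]])
ValueError: time passes only in moves, steps and waits
```

The two views disagree by a steady 6 px or so. That fits a board standing above z = 0, so I'm adding its height as an unknown.

```bash
sed -i 's/^def proj/from functools import cache\ncinfo=cache(robot.camera_info)\ndef proj/; s/c=robot.camera_info(n)/c=cinfo(n)/; s/P\[:,2\]\]/P[:,2]+p[3]]/' h.py
cat > f.py <<'E'
from h import *
KT=([[-85,27,42],[-85,-27,42],[-73,14,42],[-73,-14,42],[-3,14,42],[-3,-14,42],[72,27,30],[72,-27,30]],
 np.array([[38,460],[198,515],[85,440],[170,470],[160,230],[245,260],[195,18],[345,68]])/6+[305,195])
KS=([[-85,-27,42],[-85,27,42],[-85,27,0],[5,-27,42],[5,27,42],[72,-27,30],[72,27,30]],
 np.array([[704,318],[560,415],[550,552],[420,150],[265,240],[215,68],[62,155]])/10+[285,165])
T=np.array([[432,122],[578,237],[660,140],[512,25]]);T=(T-[400,0])/7+[150,205]
S=np.array([[492,492],[668,422],[605,332],[435,400]]);S=(S-[400,300])/7+[222,272]
BB=np.array([[19,-27.5,17],[19,27.5,17],[-19,27.5,17],[-19,-27.5,17]])
for off in (0,.5):   # cv pixel-centre effect of resize
  for nm,t,s,p0 in(("keeper",KT,KS,[.56,-.15,-.36,0]),("box",(BB,T),(BB,S),[.59,.187,2.48,0])):
    obs={"top":(t[0],t[1]-off),"side":(s[0],s[1]-off)}
    r=fit(obs,p0)
    print(nm,r.x.round(4),r.cost.round(2),r.fun.round(1).reshape(-1,2).tolist())
E
python3 f.py; python3 -c "
from h import *;c=cinfo('side');R=cv2.Rodrigues(c['rvec'])[0];print(-R.T@c['tvec'])
c=cinfo('top');R=cv2.Rodrigues(c['rvec'])[0];print(-R.T@c['tvec'])"
```

```text
keeper [ 0.5609 -0.1486 -0.3585  0.0217] 2.84 [[-0.3, -0.2], [0.1, 0.5], [0.5, -0.5], [0.3, -0.4], [-0.1, 0.3], [-0.5, 0.2], [-0.5, -0.9], [0.4, -0.1], [1.1, -0.0], [0.3, 0.9], [-0.5, 1.0], [0.0, -0.6], [0.3, 0.1], [-0.0, -0.5], [0.1, -0.1]]
box [0.5904 0.183  2.4957 0.0181] 1.88 [[-0.5, 0.6], [0.1, 0.4], [0.3, -0.9], [0.2, -0.5], [-0.6, 0.7], [0.4, 0.1], [0.9, -0.4], [-0.4, -0.2]]
keeper [ 0.5617 -0.1474 -0.3584  0.0236] 3.08 [[-0.3, -0.2], [0.1, 0.5], [0.4, -0.5], [0.3, -0.4], [-0.1, 0.2], [-0.4, 0.1], [-0.5, -1.0], [0.5, -0.2], [1.2, 0.0], [0.4, 0.9], [-0.4, 1.0], [0.1, -0.6], [0.3, 0.1], [0.0, -0.5], [0.1, -0.1]]
box [0.5911 0.1836 2.4958 0.0199] 1.98 [[-0.5, 0.6], [0.1, 0.4], [0.4, -0.9], [0.2, -0.5], [-0.7, 0.7], [0.4, 0.1], [1.0, -0.4], [-0.4, -0.2]]
[0.28781175 0.68387455 0.7485564 ]
[ 0.42341319 -0.03984841  0.96273448]
```

The board top is at about z = 0.02. I'll hover with one finger over the switch and check its alignment.

```bash
cat >> h.py <<'E'
K=np.array([.5613,-.148,-.3585,.022])
OFF=41.25  # finger centre from TCP at 70 mm opening
def rot(yaw,flip=1):
    y=flip*np.array([-np.sin(yaw),np.cos(yaw),0]);z=np.array([0,0,-1.]);return np.c_[np.cross(y,z),y,z]
def kp(x,y,z): return world(K,[[x,y,z]])[0]   # keeper mm -> world
def tip(x,tipz,y=0): return kp(x,y+OFF,tipz+19)  # TCP for finger tip at keeper x,y,z mm
def st(): 
    s=robot.get_state();return round(s["time"],2),s["ee_pos"].round(4) if hasattr(s["ee_pos"],'round') else s["ee_pos"],np.round(s["force"],2)
E
python3 - <<'E'
from h import *
R=[rot(K[2],f) for f in(1,-1)]
q=[robot.ik(tip(-31,57),r) for r in R];print([None if a is None else np.round(a,2) for a in q])
c=[a for a in q if a is not None];i=min(range(len(q)),key=lambda i:9 if q[i] is None else abs(q[i][6]))
print("flip",(1,-1)[i]);robot.move_ptp(tip(-31,57),R[i]);robot.gripper_to(.07);robot.pause(.2);print(st(),robot.get_state()["opening"])
t=robot.grab_frame("top")[:,:,::-1];s=robot.grab_frame("side")[:,:,::-1]
cv2.imwrite("pics/t1.png",t);cv2.imwrite("pics/s1.png",s)
a=cv2.resize(t[195:295,290:390],None,fx=4,fy=4,interpolation=2);b=cv2.resize(s[130:230,270:370],None,fx=4,fy=4,interpolation=2)
cv2.imwrite("pics/c3.png",np.hstack([a,b]))
for n in("top","side"): print(n,proj(n,[kp(-31,y,57) for y in(0,6.25,-6.25)]+[kp(-31,0,37)]).round(1).tolist())
E
```

```text
[array([ 0.59,  0.52, -0.6 ,  1.88,  0.38,  0.86,  1.02]), array([ 0.22,  0.45, -0.12,  1.89,  0.08,  0.8 , -1.87])]
flip 1
(2.86, array([ 0.5468, -0.0985,  0.098 ]), array([ 0.04, -0.14,  0.15])) 0.0703287540836273
top [[334.3, 248.5], [331.2, 247.4], [337.5, 249.6], [333.2, 249.8]]
side [[331.3, 186.1], [329.5, 187.2], [333.1, 184.9], [330.6, 192.8]]
```

View pics/c3.png

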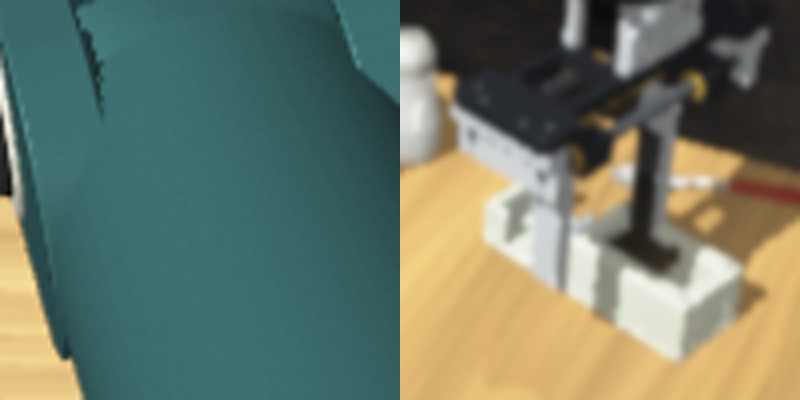

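The far finger hangs over the slot, with its tip at about (332,189) in the side view against a prediction of (331,186). Next I feel down for the pad.

Run:
```python
from h import *
robot.move_linear(tip(-31,47),velocity=.06)
f0=np.array(robot.get_state()["force"])
print(robot.move_linear(tip(-31,30),velocity=.012,threshold=1.5))
s=robot.get_state();z=s["ee_pos"][2];print(st(),f0.round(2),"tip z keeper",(z-.019-K[3])*1000)
# press in 1 mm steps
p=np.array(s["ee_pos"])
for i in range(1,5):
    robot.move_linear(p-[0,0,.001*i],velocity=.02);robot.pause(.1);print(st())
    if abs(robot.get_state()["force"][2]-f0[2])>6.5:break
```

```text
True
(4.08, array([ 0.5466, -0.0984,  0.079 ]), array([ 0.87, -0.31,  2.61])) [ 0.17 -0.16 -0.13] tip z keeper 38.02299483530828
(4.43, array([ 0.5466, -0.0984,  0.0781]), array([-0.38, -0.31,  3.82]))
(4.78, array([ 0.5466, -0.0985,  0.0771]), array([ 0.42, -0.5 ,  3.74]))
(5.13, array([ 0.5466, -0.0984,  0.076 ]), array([0.03, 0.11, 3.98]))
(5.48, array([ 0.5466, -0.0984,  0.0751]), array([-0.62, -1.22,  4.81]))
```

Run:
```python
from h import *
p=np.array(robot.get_state()["ee_pos"]);ax=np.array([np.cos(K[2]),np.sin(K[2]),0])
for d in(1,1.7):
    robot.move_linear(p-[0,0,d/1e3],velocity=.02);robot.pause(.1);print(st())
p=p-[0,0,.0017]
for d in range(3,31,3):
    h=robot.move_linear(p-ax*d/1e3,velocity=.03,threshold=7)
    s=robot.get_state();f=np.array(s["force"]);print(d,h,"along",round(f@ax,2),"z",round(f[2],2),"z pos",round(s["ee_pos"][2],4),"x",round((np.array(s["ee_pos"])-p)@ax*1e3,2))
    if h or f@ax>8:break
print(st())
```

```text
(5.83, array([ 0.5466, -0.0984,  0.0741]), array([-0.76,  0.4 ,  5.7 ]))
(6.18, array([ 0.5466, -0.0984,  0.0736]), array([-2.03,  0.34,  8.67]))
3 False along 0.9 z 5.2 z pos 0.0737 x -2.6
6 False along 2.02 z 6.36 z pos 0.0737 x -5.52
9 False along 1.22 z 7.37 z pos 0.0737 x -8.47
12 False along 1.7 z 5.66 z pos 0.0737 x -11.42
15 False along 1.59 z 6.85 z pos 0.0737 x -14.38
18 False along 2.41 z 5.54 z pos 0.0738 x -17.35
21 False along 2.56 z 6.24 z pos 0.0738 x -20.28
24 False along 2.61 z 6.86 z pos 0.0738 x -23.15
27 False along 9.74 z 5.76 z pos 0.0744 x -24.69
(8.43, array([ 0.5235, -0.0896,  0.0744]), array([ 8.74, -4.42,  5.76]))
```

The gate hit its stop after 24.6 mm of finger travel, which puts the keeper about 1.4 mm further along +x than my fit. I'll relax slightly, lift off and look.

Run:
```python
from h import *
ax=np.array([np.cos(K[2]),np.sin(K[2]),0])
p=np.array(robot.get_state()["ee_pos"])
robot.move_linear(p+ax*.001,velocity=.02);print(st())
p=np.array(robot.get_state()["ee_pos"])
robot.move_linear(p+[0,0,.010],velocity=.03);print(st())
robot.move_linear(p+[0,0,.07],velocity=.2);print(st())
# go to hover over matchbox
B=np.array([.5908,.1833]);yaw=2.4957
for y in(yaw,yaw-np.pi):
    q=robot.ik([*B,.13],rot(y+np.pi/2));print(y,None if q is None else np.round(q,2))
s=robot.grab_frame("side")[:,:,::-1]
cv2.imwrite("pics/c4.png",cv2.resize(s[150:230,280:370],None,fx=7,fy=7,interpolation=2))
```

```text
(8.76, array([ 0.5253, -0.0903,  0.0747]), array([ 3.44, -1.71,  6.3 ]))
(9.26, array([ 0.5249, -0.0903,  0.0846]), array([ 0.69, -0.19,  1.2 ]))
(9.71, array([ 0.5252, -0.0905,  0.1449]), array([-0.37, -0.54, -0.24]))
2.4957 [-0.14  0.52 -0.28  1.7   0.17  0.94 -1.13]
-0.6458926535897933 [ 0.28  0.68 -0.9   1.69  0.6   1.07  1.69]
```

View pics/c4.png

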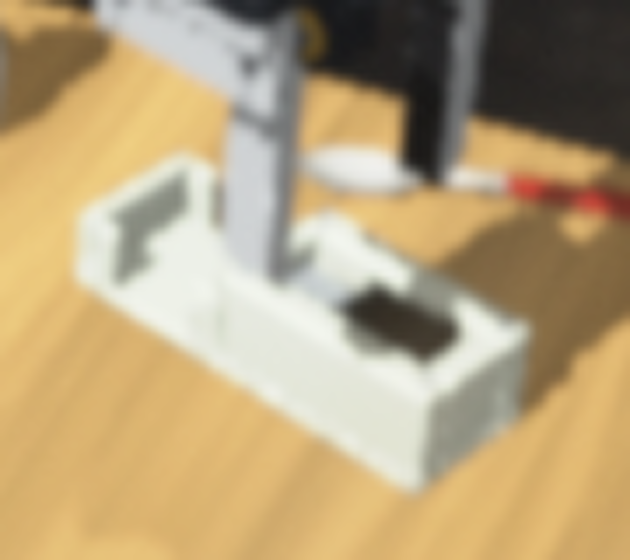

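The gate is open: the switch sits at the far end of the slot, around (425,335) in the crop, and the tongue has left the pocket. Now I grasp the matchbox, touching the board to get its exact height.

Run:
```python
from h import *
B=np.array([.591,.1835]);yaw=2.4957
robot.move_ptp([*B,.12],rot(yaw+np.pi/2))
robot.move_linear([*B,.055],velocity=.12)
print(robot.move_linear([*B,.030],velocity=.015,threshold=2.5));print(st())
z=robot.get_state()["ee_pos"][2]-.019;print("board",z)
robot.move_linear([*B,z+.022],velocity=.05);robot.gripper_to(.03)
s=robot.get_state();print(st(),s["opening"],s["grasp_force"])
robot.move_linear([*B,.13],velocity=.12)
s=robot.get_state();print(st(),s["opening"],s["grasp_force"])
```

```text
True
(13.38, array([0.591 , 0.1835, 0.0414]), array([-0.67,  0.91,  5.86]))
board 0.02235030891750998
(14.23, array([0.591 , 0.1835, 0.0443]), array([-0.17,  0.49, -1.36])) 0.037583967001349076 29.98549997806549
(15.1, array([0.5906, 0.1833, 0.1293]), array([ 0.08, -0.67, -0.32])) 0.03775635858839075 29.98556524515152
```

```bash
sed -i 's/^K=.*/K=np.array([.5615+.0011,-.1476-.0004,-.3585,.0224])/' h.py
python3 - <<'E'
from h import *
for f in(1,-1):
    q=robot.ik(kp(35,0,75),rot(K[2],f));print(f,None if q is None else np.round(q,2))
q=[robot.ik(kp(35,0,75),rot(K[2],f)) for f in(1,-1)];c=np.array(robot.get_state()["qpos"])
f=min((0,1),key=lambda i:9 if q[i] is None else abs(q[i]-c).max())
R=rot(K[2],(1,-1)[f])
robot.move_ptp(kp(35,0,107),R);robot.move_linear(kp(35,0,62),velocity=.1);robot.pause(.2);print(st())
t=robot.grab_frame("top")[:,:,::-1];s=robot.grab_frame("side")[:,:,::-1]
cv2.imwrite("pics/c5.png",np.hstack([cv2.resize(s[150:220,280:350],None,fx=8,fy=8,interpolation=2),cv2.resize(t[195:265,310:340],None,fx=8,fy=8,interpolation=2)]))
pts=[(35+a*27.5,b*19,z) for a in(-1,1) for b in(-1,1) for z in(40,57)]
print((proj("side",[kp(*p) for p in pts])*8-[280*8,150*8]).round().tolist())
E
```

```text
1 [ 0.66  0.62 -0.61  1.72  0.43  0.93  1.09]
-1 [ 0.17  0.54  0.06  1.74 -0.04  0.86 -1.68]
(17.2, array([ 0.5958, -0.1603,  0.0851]), array([ 0.28,  0.73, -0.25]))
[[346.0, 246.0], [350.0, 200.0], [260.0, 300.0], [264.0, 254.0], [212.0, 166.0], [215.0, 121.0], [126.0, 218.0], [128.0, 172.0]]
```

View pics/c5.png

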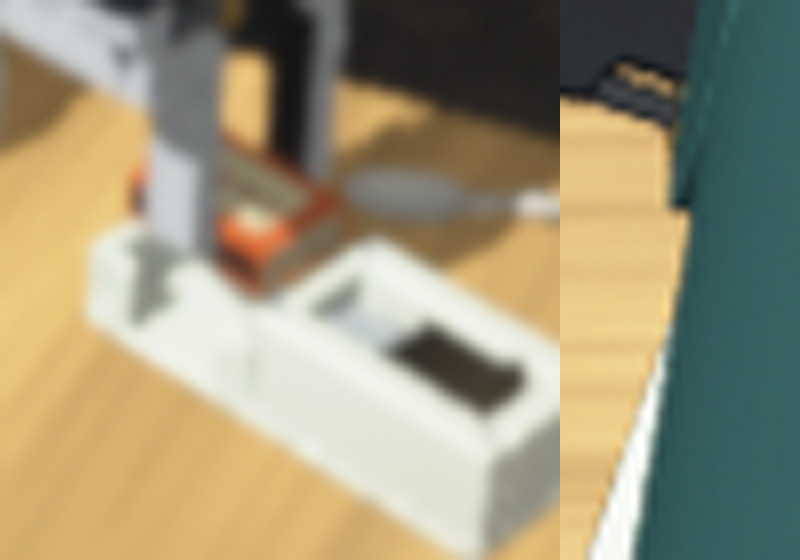

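The box hangs level over the pocket, with its near corner at about (258,262)–(258,296), within about 1 mm of prediction. I'm lowering it with a force stop.

Run:
```python
from h import *
h=robot.move_linear(kp(35,0,36),velocity=.04,threshold=3);print(h,st())
if not h:
    h=robot.move_linear(kp(35,0,24.5),velocity=.015,threshold=2.5);print(h,st(),"TCP keeper z",(robot.get_state()["ee_pos"][2]-K[3])*1e3)
```

```text
False (18.1, array([ 0.5955, -0.1603,  0.0585]), array([ 0.12,  0.76, -0.31]))
True (18.7, array([ 0.5953, -0.1603,  0.0492]), array([-1.3 ,  0.12,  5.64])) TCP keeper z 26.838452335328753
```

Contact came at 26.8 mm against 27 expected, so the box is on the floor with no side force. I'll release, rise and return over the switch.

Run:
```python
from h import *
robot.gripper_to(.058);print(st())
p=np.array(robot.get_state()["ee_pos"])
robot.move_linear(p+[0,0,.1],velocity=.12);print(st(),robot.get_state()["opening"])
# same finger orientation as before: keep the current rotation if finger geometry symmetric
robot.gripper_to(.07)
R=np.array(robot.get_state()["tool_rot"])
robot.move_linear(tip(-47,110),velocity=.25);robot.pause(.1)
s=robot.grab_frame("side")[:,:,::-1];cv2.imwrite("pics/c6.png",cv2.resize(s[150:230,275:365],None,fx=7,fy=7,interpolation=2));print(st())
```

```text
(19.23, array([ 0.5949, -0.1602,  0.0488]), array([-0.09,  1.05,  0.07]))
(20.22, array([ 0.5945, -0.1601,  0.1481]), array([-0.48, -0.49, -0.7 ])) 0.05812124501921441
(21.31, array([ 0.5335, -0.0937,  0.1514]), array([-0.13,  0.6 , -0.09]))
```

View pics/c6.png

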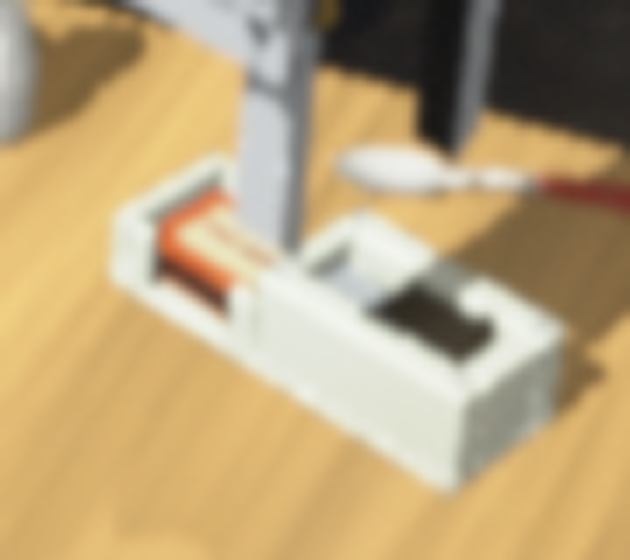

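The box lies flat in the pocket and the switch is still at open. Next I press, bring the switch back and lift.

Run:
```python
from h import *
ax=np.array([np.cos(K[2]),np.sin(K[2]),0]);X=-51
robot.move_linear(tip(X,45),velocity=.15)
h=robot.move_linear(tip(X,33),velocity=.012,threshold=1.5);print(h,st())
p=tip(X,0);s=robot.get_state()
for z in(.0765,.075,.0738):
    p[2]=z;robot.move_linear(p,velocity=.02,threshold=8);robot.pause(.1);print(st())
for d in range(3,25,3):
    h=robot.move_linear(p+ax*d/1e3,velocity=.03,threshold=8)
    f=np.array(robot.get_state()["force"]);print(d,h,"along",round(f@ax,2),"z",round(f[2],2))
    if h:break
q=np.array(robot.get_state()["ee_pos"])
robot.move_linear(q+[0,0,.012],velocity=.03);print(st())
robot.move_linear(q+[0,0,.12],velocity=.2);robot.move_linear(q+[0,0.12,.14],velocity=.25);print(st())
s=robot.grab_frame("side")[:,:,::-1];t=robot.grab_frame("top")[:,:,::-1]
cv2.imwrite("pics/c7.png",np.hstack([cv2.resize(s[150:230,285:360],None,fx=5,fy=5,interpolation=2),cv2.resize(t[200:280,300:375],None,fx=5,fy=5,interpolation=2)]))
```

```text
True (22.56, array([ 0.5294, -0.0915,  0.0786]), array([ 2.28, -1.42,  1.77]))
(22.92, array([ 0.5297, -0.0915,  0.0767]), array([ 3.56, -1.37,  5.33]))
(23.27, array([ 0.5295, -0.0915,  0.0751]), array([ 3.  , -0.72,  5.41]))
(23.62, array([ 0.5295, -0.0915,  0.074 ]), array([ 3.46, -2.16,  5.69]))
3 False along 3.3 z 6.27
6 False along 2.81 z 5.22
9 False along 3.42 z 6.28
12 False along 2.21 z 5.79
15 False along 2.07 z 5.73
18 False along 0.58 z 6.57
21 False along -3.77 z 9.15
24 False along -5.75 z 8.99
(26.16, array([ 0.5504, -0.0995,  0.0855]), array([ 0.71, -0.01,  0.22]))
(27.48, array([0.55  , 0.0203, 0.2124]), array([0.5 , 0.63, 0.09]))
```

View pics/c7.png

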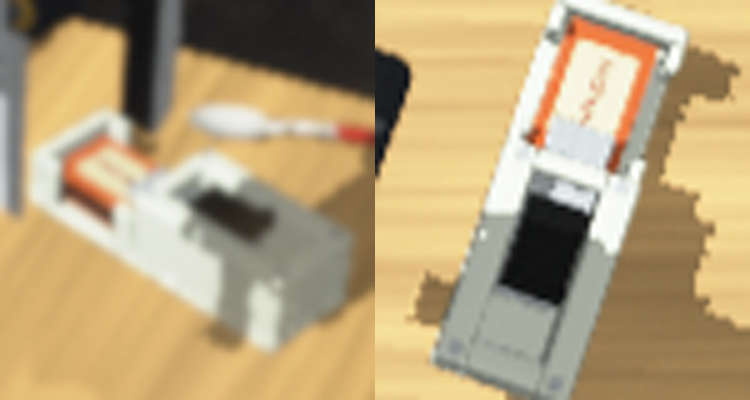

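The tongue covers the near end of the matchbox (around (580,140) in the crop). The lower end of the switch is at image row 261, the same as in the first shut picture. The arm is clear, so I'm handing in.

```bash
python3 -c "
from rig import robot
robot.pause(.3);print(robot.sign_off())"
```

```text
the job is handed in; nothing more can be done
None
```

The matchbox lies flat in the keeper with the gate shut over it; the switch is back at its shut position and should have popped up and locked when I lifted off, though I didn't test the lock, and the job was handed in at about 28 s of the 64 s.

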